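# Set the pigment jar mill ready to run

## Task

Make the jar mill ready to run, by pushing and pressing with the fingertips: push the jar that lies on the two rollers along them until it sits home against the end stop, then reach down through the window in the guard and press the drive lever all the way down, without touching the guard. Do not lift the jar off its rollers, and leave the other things on the bench where they are.

Things in the scene. Friction and masses are not known exactly. Their poses are not given: they have to be found in the camera images.
- mill: bench jar mill, fixed, grey steel base 250 x 455 mm. Its +y axis runs along the rollers from the guarded drive end (-y) to the open end, z up; origin on the bench midway between the rollers. Two black rubber rollers, 40 mm diameter, axes at x = +35 and -35 mm, z = 100 mm, y = -95 to 155 mm. Bearing blocks at the open end: y = 164 to 182 mm, up to z = 116 mm
- end_stop (a point): centre of the face of the white nylon end stop, a 28 mm disc on the jar's axis, fixed to the mill's bearing wall (wall up to z = 190 mm). The jar is home when its bottom end touches this face
- jar: milling jar lying on the rollers, origin at its centre on its axis, 155 mm above the bench: white ceramic drum 90 mm diameter, steel lid, black knob, 130 mm long over all. Its y axis lies along the mill's y and points to the knob; the plain bottom end, 65 mm from the centre, faces the end stop. Home, its centre is at y = -20 mm of the mill. Weighs under 1.1 kg, slides with under 10 N
- jar_knob (a point): centre of the outer face of the jar's flat round lid knob (40 mm diameter, 14 mm long), at the open end of the jar, on its axis, 65 mm from the jar's centre; pushing it towards the mill's -y sends the jar home
- guard: fixed guard over the drive end: wire-mesh box with a flat white sheet roof 192 mm above the bench. Same origin and axes as the mill; covers x = -125 to 125, y = -275 to -111 mm, z = 72 to 192 mm. Closed all round but for the window in its roof. Not to be touched
- window (a point): centre of the rectangular window in the guard's roof, at the roof's top. 80 mm along the mill's x, 90 mm along its y, less 3 mm a side for a black edge trim standing 2 mm above the roof: clear opening 74 x 84 mm. The lever's pad lies under it
- lever_pad (a point): centre of the top face of the lever's black ribbed rubber pad, 34 mm (mill x) by 44 mm (mill y), seen through the window; raised, it is about 5 mm below the roof's top. The lever's hinge lies along the mill's y, 125 mm from the pad towards the mill's +x and 22 mm lower: press the pad straight down
- drive_lever (a joint): angle of the drive lever, rad: 0 raised, 0.24 all the way down on its stop (pad then 30 mm lower than at 0, about 35 mm below the roof's top). Takes about 6 N on the pad, has no spring and stays where it is left; it may begin a little lowered
- spare_jar: bystander: a jar like the one on the mill, standing upright on the bench behind the mill, 90 mm diameter, 130 mm tall; origin under its middle
- pigment_jar: bystander: small amber jar with white cap, 58 mm diameter, 78 mm tall, on the bench beyond the mill's open end; origin under its middle
- bowl: bystander: white bowl, 110 mm diameter, 45 mm tall, on the bench beyond the mill's open end; origin under its middle
- palette_knife: bystander: scraper with a wooden handle, 200 mm long, lying on the bench to the right of the mill, along its own x; origin under its middle
- modelling_stick: bystander: thin wooden modelling stick, 230 mm long, 12 mm thick, lying behind the mill; origin under its middle
- tool_can: bystander: steel can with wooden tools in it, 76 mm diameter, 200 mm tall with the tools, to the right of the mill; origin under its middle
- figure: bystander: grey clay figure 215 mm tall on a 200 x 200 mm board, to the left; origin under the middle of the board
Things that resemble listed ones, but are neither listed nor needed, are in the scene too. What is shaped like the jar but blue or purple is not meant.

How it is judged:
On the way, in this order (a step that is already met when the one before it is completed fails the run):
1. the jar is pushed home against the end stop (y of jar in the frame of mill below -0.016 m and value of joint drive_lever below 0.12 rad), for 0.2 s.
2. the drive lever is pressed all the way down through the window (value of joint drive_lever above 0.215 rad and y of jar in the frame of mill below -0.015 m), for 0.2 s.
At the end, for the whole second after the job is handed in: the lever is within 0.025 rad (3 mm at the pad) of its lower stop, and the jar lies at rest on both rollers, in line with them, within 5 mm of the end stop (all of step 2 and z of jar in the frame of mill between 0.15 and 0.16 m and angle between the y axis of jar and the y axis of mill, either way round below 0.06 rad and linear speed of jar below 0.02 m/s); the robot touches nothing.
It fails at once if the guard is touched (contact force between guard and the arm above 0.5 N or contact force between guard and the fingers above 0.5 N).
It fails at once if the jar is lifted or tipped off its rollers (10 mm, 0.2 rad) (z of jar in the frame of mill above 0.165 m or z of jar in the frame of mill below 0.145 m or angle between the y axis of jar and the y axis of mill, either way round above 0.2 rad).
It fails at once if a bystander is moved by more than 20 mm (distance of any of spare_jar, pigment_jar, bowl, palette_knife, modelling_stick, tool_can, figure from where it was at the start of the episode above 0.02 m).
It also fails if it takes over 45 s, if anything falls off the work surface, if the arm or the gripper's body presses on something with over 40 N, if the wrist force passes 120 N, or if a joint passes its speed limit or range.

## Robot

A 6-joint arm with a two-finger parallel gripper is mounted at the origin on the work surface. World frame = base frame: x ahead of the robot, y to its left, z up, the work surface at z = 0. Lengths are in m, angles in rad, forces in N, time in s.
With the tool pointing down it reaches from about 0.375 to 0.975 m from the base axis. Payload 3.8 kg.
Tool frame: the origin (TCP) lies midway between the tips of the shut fingers; the grasp point (between the pads) lies 19 mm behind it; z points along the fingers, y is the line along which they close (so a half turn about z gives the same grasp; the last joint's range is limited). The gripper opens to 85 mm and grips with 20 to 120 N. Pads are 22 mm wide; open, the fingers measure 114 mm over their backs; the gripper's body (76 mm by 85 mm) begins 54 mm behind the grasp point. The pads swing forward as they close: fully open they stand 13 mm farther back than shut.
Start: joints at [1.259, 0.264, 1.604, -0, 1.274, -0.037], TCP at [0.183, 0.65, 0.231] pointing down, gripper open.
Joint ranges: [-2.63, 2.63], [-0.94, 2.18], [0.31, 2.57], [-1.31, 4.45], [0, 2.66], [-2.55, 2.55]. Speed limits (rad/s): [2.57, 2.57, 3.14, 3.14, 3.14, 3.14].

## Interface

Orientations are given as a rotation vector (axis times angle).
In Python, from workcell import bot gives the robot as it stands.
- The arm moves only by the tool step_arm, never from a script. Its argument "motion" is a list of rows, each a list of 5 numbers: the finger opening in cm, from 0 to 8.54, then the shift along the tool's x, y, z in cm, then the turn about the tool's z in degrees. In form: [[claw, dx, dy, dz, twist], ...]. A call has 1 to 20 rows; each row is the pose to reach, as a shift and turn from the pose commanded when the call began, along the tool's axes at that moment; what a row does not reach only later rows make up. A row lasts 1/10 s, in which the tool goes at most 50 mm and 8.59 degrees, less where a joint would pass 70% of its speed; a pose out of reach is approached as far as the arm can. A call with a gripper value outside its range is refused whole. The fingers move at their own pace and stop on an object; "force" is the grip in N (left out, the last holds). Time passes only in rows, so rows that repeat a pose let the fingers close. It gives the time, the measured TCP pose, the force, the opening and the grip force at its end, in the units of the state.
- bot.read_state(): the state, without advancing time (a new reading comes with each control period).
- bot.read_camera(name): name is "scene" or "top" or "wrist"; returns (picture, depth): 384x512x3 uint8, red, green, blue; 384x512 float32, m along the optical axis (not along the pixel's ray), 0 where there is no reading.
- bot.calibration(name): a dict with "mtx" (3x3 intrinsics, pixels), "k1" (the pictures are not rectified: a ray, as slopes to the right and down, at radius r is drawn at 1 + k1 r^2 times it, then the intrinsics apply), "origin" and "orientation" of the camera in the world; the wrist camera has in their place "T_tool_cam" (4x4, takes a point from camera to tool coordinates, whose origin is the TCP and whose axes are the flange's). Camera axes: x right, y up, looking along -z (the intrinsics and any distortion apply to the point x, -y, -z); pixel columns grow to the right and rows downward; lengths in m; the calibration is good to about 2 mm. A picture is of the moment at which its call begins: read the wrist's pose just before it. calibration takes no time and is no camera call.
- bot.finish_job(): hands the job in; it is judged then, once.
The state is a dict: "time": time; "q": joint angles; "joint_vel": joint speeds; "joint_torque": joint torques, N m; "tool_pos": TCP position; "tcp_rot": TCP orientation; "wrist_force": force on the tool from outside, world axes, zero at the start; "torque": the same for the moment, N m; "width": opening from 0.0 (shut) to 1.0 (fully open); "grip_force": force on a finger pad.
Only numpy, scipy, OpenCV 4.12 (cv2) and the standard library are available. Lean on these libraries where they do the work, as an engineer would, in place of code of your own. Each camera call takes 0.05 s, during which the arm holds its last target. There are 200 camera calls.

## Working session

There is one attempt and no reset: what is moved stays moved. The work goes in short steps, Python scripts to look and compute and a tool call to move; the robot and the scene stay as the last step left them, time stands still between calls to the robot, and variables do not carry over. Pictures are saved under pics/ and viewed, at most 10 in all, crops included, and the job is handed in when it is done.

Besides the shell and the picture viewer there is one more tool, called after ">>>" as name([rows], argument=value, ...), one row to a line, values as JSON. step_arm: Moves the arm, as the interface text tells. Its arguments: {"type":"object","properties":{"motion":{"type":"array","items":{"type":"array","items":{"type":"number"}}},"force":{"type":"number"}},"required":["motion"]}

```bash
mkdir -p pics; cat > h.py <<'E'
import numpy as np, cv2
from workcell import bot
from scipy.spatial.transform import Rotation as R
def cam(name):
    s=bot.read_state(); im,d=bot.read_camera(name); c=bot.calibration(name)
    if name=="wrist":
        T=np.eye(4);T[:3,:3]=R.from_rotvec(s["tcp_rot"]).as_matrix();T[:3,3]=s["tool_pos"];T=T@np.array(c["T_tool_cam"])
    else:
        T=np.eye(4);o=np.array(c["orientation"]);T[:3,:3]=o if o.shape==(3,3) else R.from_rotvec(o).as_matrix();T[:3,3]=c["origin"]
    return im,d,np.array(c["mtx"]),c["k1"],T
def rays(uv,K,k1,T):
    uv=np.asarray(uv,float).reshape(-1,1,2)
    p=cv2.undistortPoints(uv,K,np.array([k1,0,0,0.]),None,None)[:,0]
    return np.c_[p[:,0],-p[:,1],-np.ones(len(p))]@T[:3,:3].T, T[:3,3]
def onplane(uv,z,C):
    r,o=rays(uv,*C[2:]); return o+r*((z-o[2])/r[:,2])[:,None]
def bydepth(uv,C):
    uv=np.asarray(uv,int).reshape(-1,2); r,o=rays(uv,*C[2:]); return o+r*C[1][uv[:,1],uv[:,0]][:,None]
E
python3 - <<'E'
from h import *
for n in("scene","top"):
    C=cam(n); cv2.imwrite(f"pics/{n}.png",cv2.resize(C[0][...,::-1],(768,576)))
    np.savez(f"{n}.npz",*C); print(n,C[2].round(1).tolist(),C[3],C[4].round(3).tolist())
print(bot.read_state())
E
```

```text
scene [[434.3, 0.0, 248.7], [0.0, 434.3, 193.6], [0.0, 0.0, 1.0]] -0.05612675267169917 [[-0.504, -0.511, 0.697, 1.528], [0.864, -0.287, 0.414, 0.631], [-0.011, 0.81, 0.586, 0.988], [0.0, 0.0, 0.0, 1.0]]
top [[348.1, 0.0, 258.1], [0.0, 348.1, 196.5], [0.0, 0.0, 1.0]] -0.030355946742339445 [[-0.018, 0.998, -0.065, 0.443], [-1.0, -0.016, 0.019, 0.022], [0.018, 0.065, 0.998, 1.217], [0.0, 0.0, 0.0, 1.0]]
{'time': 0.1, 'q': array([ 1.25910098e+00,  2.64704395e-01,  1.60526785e+00,  1.68434813e-05,
        1.27368014e+00, -3.68825261e-02]), 'joint_vel': array([-1.18455896e-03, -9.46986057e-05, -5.10812611e-03,  1.19834239e-04,
       -6.70366258e-04, -1.70789364e-03]), 'joint_torque': array([-3.18039440e-05, -5.16711831e+01, -3.68589163e+01, -9.67208734e-05,
        6.34057142e-03,  2.14924015e-06]), 'tool_pos': array([0.18295261, 0.64903927, 0.23005218]), 'tcp_rot': array([-0.43027425, -3.11160966,  0.00318162]), 'wrist_force': array([ 0.00654434,  0.41539324, -0.11736604]), 'torque': array([-0.02056162, -0.00843359,  0.02092997]), 'grip_force': 0.0, 'width': 1.0004727108983196}
```

View pics/scene.png

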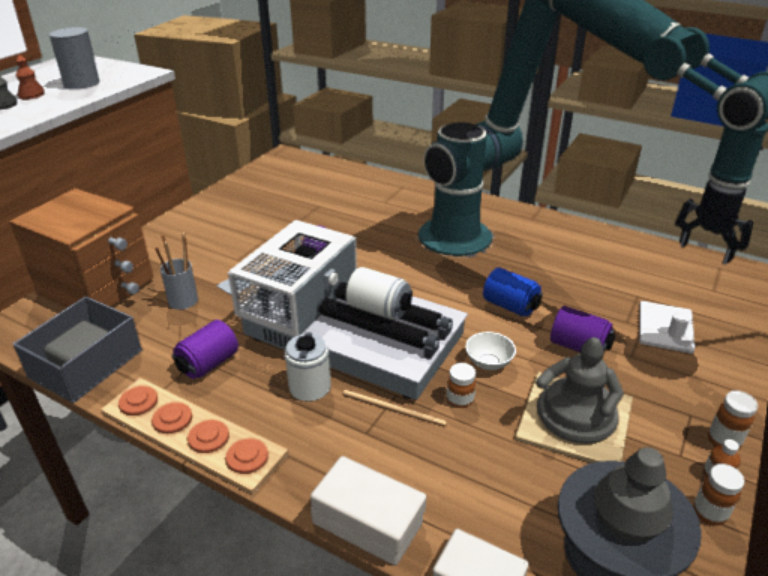

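View pics/top.png

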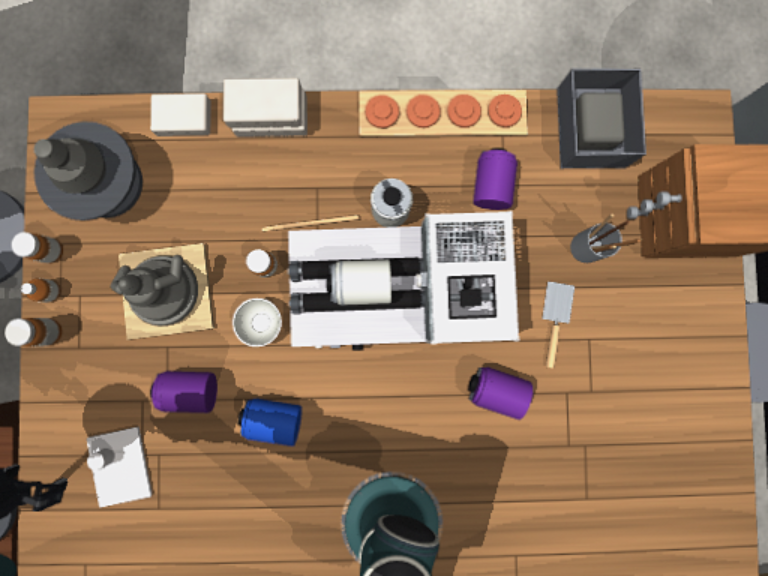

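The top view (enlarged 1.5×) shows the mill at (400,285). The white jar is on the rollers at (362,283) with its knob facing left at about (330,283), and the guard roof is at (470,277) with the window at (472,297).

Jar-like objects:
- White, lying on the rollers (362,283): the one meant, since it's white and on the mill.
- White, upright (390,200): the spare jar.
- Purple (495,180), (185,392), (500,392) and blue (270,422): excluded by colour.

Next I'll measure the mill.

```bash
python3 - <<'E'
from h import *
for n in("top","scene"):
    f=np.load(n+".npz"); C=[f[k] for k in f.files]; im,d=C[0],C[1]
    vv,uu=np.mgrid[0:384,0:512]; P=bydepth(np.c_[uu.ravel(),vv.ravel()],C).reshape(384,512,3)
    white=(im.min(2)>120)&(np.ptp(im.astype(int),axis=2)<40)
    box=(P[...,0]>.2)&(P[...,0]<.75)&(P[...,1]>-.4)&(P[...,1]<.3)&(d>0)
    roof=box&(abs(P[...,2]-.192)<.008)&(P[...,1]<0)
    pts=P[roof]; print(n,"roof",len(pts),"z",np.median(pts[:,2]))
    m=cv2.morphologyEx(roof.astype(np.uint8),cv2.MORPH_OPEN,np.ones((3,3)))
    k,l,st,ce=cv2.connectedComponentsWithStats(m); i=1+np.argmax(st[1:,4]); print(st[i])
    cs,h=cv2.findContours((l==i).astype(np.uint8),cv2.RETR_CCOMP,cv2.CHAIN_APPROX_NONE)
    for c,hh in zip(cs,h[0]):
        if cv2.contourArea(c)<100: continue
        q=onplane(c[:,0],.192,C)[:,:2]; r=cv2.minAreaRect((q*1000).astype(np.float32)); print("hole" if hh[3]>=0 else "outer",[np.round(t,1) for t in r])
    # jar
    j=box&(P[...,2]>.165)&(P[...,2]<.215)&(P[...,1]>-.03)
    pj=P[j]; print("jar",len(pj),pj.min(0).round(3),pj.max(0).round(3),np.percentile(pj,[2,50,98],axis=0).round(3).tolist())
    b=box&(abs(P[...,2]-.072)<.012)
    if b.sum()>50:
        r=cv2.minAreaRect((P[b][:,:2]*1000).astype(np.float32)); print("base72",[np.round(t,1) for t in r])
# crop from top enlarged
f=np.load("top.npz"); im=f["arr_0"]; cv2.imwrite("pics/crop.png",cv2.resize(im[135:240,180:355,::-1],None,fx=4.5,fy=4.5,interpolation=cv2.INTER_CUBIC))
E
```

```text
top roof 3460 z 0.1914286261295176
[ 284  141   62   88 3048]
outer [array([ 543.9, -164.3]), array([257.4, 172.2]), np.float64(1.2)]
hole [array([ 507.2, -163.1]), array([88.1, 86.9]), np.float64(1.3)]
hole [array([ 612.9, -164.1]), array([ 85.3, 140.6]), np.float64(1.4)]
jar 1130 [ 0.495 -0.004  0.165] [0.583 0.123 0.203] [[0.497, -0.003, 0.168], [0.536, 0.055, 0.193], [0.579, 0.117, 0.201]]
base72 [array([474.4,   7.2]), array([513.6, 624.9]), np.float64(4.6)]
scene roof 1669 z 0.1904108798055436
[ 154  147   81   50 1423]
outer [array([ 549.9, -158.6]), array([264.5, 180.4]), np.float64(1.0)]
hole [array([ 506.9, -160.5]), array([80.5, 88.5]), np.float64(0.7)]
jar 751 [ 0.502 -0.002  0.165] [0.59  0.128 0.204] [[0.517, 0.003, 0.166], [0.562, 0.067, 0.188], [0.585, 0.123, 0.201]]
base72 [array([492. ,  10.6]), array([516.8, 617.6]), np.float64(4.7)]
```

View pics/crop.png

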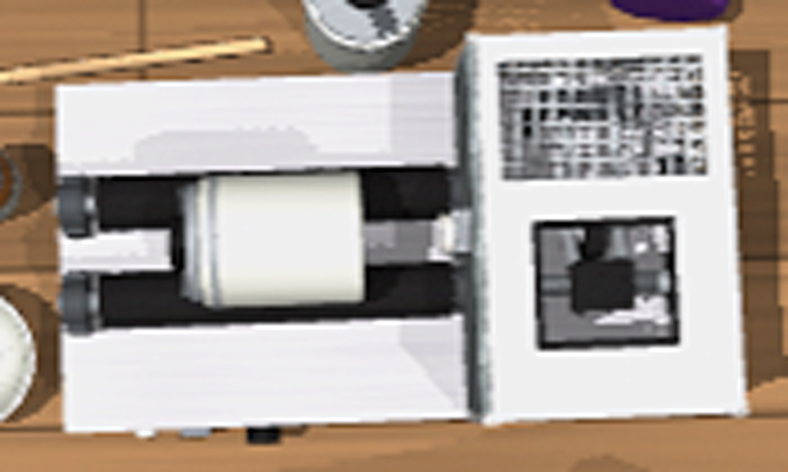

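The crop shows the white jar at (270,237), its lid and knob on the left at about (185,240), the nylon stop at (447,232), and the window at (607,283) with the black pad at (603,285). This is the jar meant. Next I'll work out the move to a viewing pose above the mill.

```bash
cat >> h.py <<'E'
def togo(p,yaw=None):
    s=bot.read_state(); M=R.from_rotvec(s["tcp_rot"]).as_matrix(); 
    ang=np.degrees(np.arctan2(M[1,0],M[0,0]))
    print("t",s["time"],"tcp",s["tool_pos"].round(4),"toolx az",ang.round(2),"tilt",np.degrees(np.arccos(-M[2,2])).round(2),"q",s["q"].round(2),"F",s["wrist_force"].round(2))
    for x in np.atleast_2d(p): print("shift cm",((x-s["tool_pos"])@M*100).round(2))
E
python3 - <<'E'
from h import *
togo([[.183,.65,.36],[.53,.0,.40],[.545,.165,.36]])
print(bot.calibration("wrist")["T_tool_cam"].round(3))
E
```

```text
t 0.1 tcp [0.183  0.649  0.2301] toolx az 164.25 tilt 0.12 q [ 1.26  0.26  1.61  0.    1.27 -0.04] F [ 0.01  0.42 -0.12]
shift cm [  0.02   0.07 -12.99]
shift cm [-51.01 -53.09 -16.89]
shift cm [-47.98 -36.79 -12.92]
[[ 0.     0.961  0.278  0.07 ]
 [ 1.    -0.    -0.    -0.001]
 [-0.     0.278 -0.961 -0.142]
 [ 0.     0.     0.     1.   ]]
```

>>> step_arm([
  [0,0,0,-5,0],
  [0,0,0,-10,-5],
  [0,0,0,-15,-10],
  [0,-3,-3.4,-17,-17],
  [0,-48.1,-53.9,-17,-17],
  [0,-48.1,-53.9,-17,-17],
  [0,-48.1,-53.9,-17,-17],
  [0,-48.1,-53.9,-17,-17],
  [0,-48.1,-53.9,-17,-17],
  [0,-48.1,-53.9,-17,-17],
  [0,-48.1,-53.9,-17,-17],
  [0,-48.1,-53.9,-17,-17],
  [0,-48.1,-53.9,-17,-17],
  [0,-48.1,-53.9,-17,-17],
  [0,-48.1,-53.9,-17,-17],
  [0,-48.1,-53.9,-17,-17],
  [0,-48.1,-53.9,-17,-17],
  [0,-48.1,-53.9,-17,-17],
  [0,-48.1,-53.9,-17,-17],
  [0,-48.1,-53.9,-17,-17],
], force=60)

```text
time: 2.1
tool_pos: [0.4996, -0.0, 0.4006]
tcp_rot: [0.032, -3.14, -0.001]
wrist_force: [0.0, 1.1, 0.3]
width: 0.001
grip_force: 0.0
```

```bash
python3 - <<'E'
from h import *
togo([[.545,.165,.36]])
C=cam("wrist"); np.savez("w1.npz",*C); cv2.imwrite("pics/w1.png",cv2.resize(C[0][...,::-1],(768,576)))
E
```

```text
t 2.1 tcp [ 0.4996 -0.      0.4006] toolx az -178.85 tilt 0.1 q [-0.05 -0.13  1.72  0.    1.56 -1.64] F [0.02 1.13 0.27]
shift cm [-4.88 16.4   4.06]
```

View pics/w1.png

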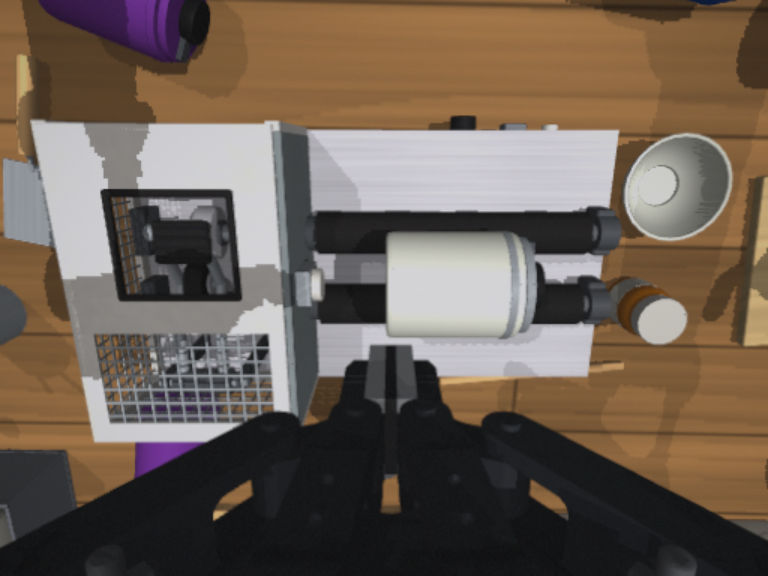

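The wrist view shows the window trim at (102–242, 190–300), the pad at (182,240), the stop at (317,285), the jar at (387–520, 232–340) and the knob at about (540,288). The gripper's knuckles widen behind the fingertips, so I'll measure their profile and refine the mill points.

```bash
python3 - <<'E'
from h import *
f=np.load("w1.npz"); C=[f[k] for k in f.files]; im,d=C[0],C[1]
s=bot.read_state(); M=R.from_rotvec(s["tcp_rot"]).as_matrix()
vv,uu=np.mgrid[0:384,0:512]; P=bydepth(np.c_[uu.ravel(),vv.ravel()],C).reshape(384,512,3)
Q=(P-s["tool_pos"])@M*1000
g=(d>0)&(d<.22)&(abs(Q[...,2])<200); q=Q[g]
for a in range(-110,10,8):
    k=(q[:,2]>=a)&(q[:,2]<a+8)
    if k.sum(): print("toolz",a,"y",np.percentile(q[k,1],[1,99]).round(0),"x",np.percentile(q[k,0],[1,99]).round(0),k.sum())
# window trim on roof: use gray roof mask edges
gray=cv2.cvtColor(im,cv2.COLOR_RGB2GRAY)
roof=((abs(P[...,2]-.192)<.006)&(gray>75)&(P[...,1]<-.05)).astype(np.uint8)
cs,h=cv2.findContours(roof,cv2.RETR_CCOMP,cv2.CHAIN_APPROX_NONE)
for c,hh in zip(cs,h[0]):
    if cv2.contourArea(c)<800: continue
    r=cv2.minAreaRect((onplane(c[:,0],.192,C)[:,:2]*1000).astype(np.float32)); print("hole" if hh[3]>=0 else "outer",[np.round(t,1) for t in r],cv2.boundingRect(c))
j=(P[...,2]>.17)&(P[...,2]<.21)&(P[...,1]>-.02)&(P[...,1]<.2)&~g; pj=P[j]
print("jar",np.percentile(pj,[1,50,99],axis=0).round(4).tolist())
k=j&(gray<60); print("knob-ish",P[k].min(0).round(3),P[k].max(0).round(3),k.sum()) if k.sum() else 0
st=(P[...,2]>.14)&(P[...,1]>-.085)&(P[...,1]<-.03)&(gray>150)&(P[...,2]<.18); print("stop",np.percentile(P[st],[2,50,98],axis=0).round(4).tolist(),st.sum())
for nm,(u,v) in dict(pad=(182,240),jl=(388,285),).items(): print(nm,bydepth([[u/1.5,v/1.5]],C).round(4))
hole=(P[...,0]>.47)&(P[...,0]<.545)&(P[...,1]>-.2)&(P[...,1]<-.125)&(gray<70)&(P[...,2]>.14)&(P[...,2]<.189)
print("pad pts",np.percentile(P[hole],[3,50,97],axis=0).round(4).tolist(),hole.sum())
E
```

```text
toolz -102 y [-20.  17.] x [18. 20.] 547
toolz -94 y [-57.  52.] x [10. 19.] 4345
toolz -86 y [-59.  54.] x [ 4. 17.] 10140
toolz -78 y [-54.  51.] x [-5. 17.] 9196
toolz -70 y [-48.  45.] x [-8. 17.] 5284
toolz -62 y [-42.  38.] x [-9. 12.] 5706
toolz -54 y [-37.  33.] x [-9. 13.] 3444
toolz -46 y [-29.  26.] x [-10.  13.] 1120
toolz -38 y [-8.  5.] x [-11.  11.] 802
toolz -30 y [-15.  12.] x [ 6. 11.] 585
toolz -22 y [-15.  12.] x [ 6. 11.] 520
toolz -14 y [-15.  12.] x [ 6. 11.] 419
toolz -6 y [-13.   9.] x [ 6. 11.] 66
outer [array([ 543. , -163.8]), array([256.7, 174.1]), np.float64(1.2)] (20, 80, 179, 215)
hole [array([ 503.9, -164.1]), array([86.8, 98.2]), np.float64(1.1)] (66, 125, 96, 77)
jar [[0.4983, -0.0018, 0.171], [0.5303, 0.0543, 0.1938], [0.5773, 0.121, 0.2]]
knob-ish [0.526 0.118 0.17 ] [0.55  0.126 0.176] 93
stop [[0.529, -0.07, 0.1611], [0.5394, -0.0635, 0.1676], [0.554, -0.0578, 0.1709]] 179
pad [[ 0.5012 -0.1616  0.1805]]
jl [[ 0.53   -0.0025  0.1948]]
pad pts [[0.4873, -0.1822, 0.1547], [0.5083, -0.1609, 0.1801], [0.5421, -0.1424, 0.1825]] 1527
```

Pad, window and knob are located, and the shut fingers fit the window (about ±15 mm at the tip, ±28 mm at 45 mm back). Now I'll move behind the knob and descend.

>>> step_arm([
  [0,-4,17.1,0,0],
  [0,-4,17.1,0,0],
  [0,-4,17.1,0,0],
  [0,-4,17.1,0,0],
  [0,-4,17.1,5,0],
  [0,-4,17.1,10,0],
  [0,-4,17.1,15,0],
  [0,-4,17.1,20,0],
  [0,-4,17.1,23,0],
  [0,-4,17.1,25.5,0],
  [0,-4,17.1,25.5,0],
  [0,-4,17.1,25.5,0],
])

```text
time: 3.35
tool_pos: [0.5355, 0.1733, 0.1466]
tcp_rot: [0.037, -3.141, -0.0]
wrist_force: [0.7, 0.2, -0.1]
width: -0.0
grip_force: 0.0
```

```bash
python3 - <<'E'
from h import *
togo([[.5375,.141,.145],[.5385,.0875,.145]])
C=cam("wrist"); np.savez("w2.npz",*C); cv2.imwrite("pics/w2.png",C[0][...,::-1])
E
```

```text
t 3.35 tcp [0.5355 0.1733 0.1466] toolx az -178.64 tilt 0.03 q [ 0.27  0.12  1.93  0.    1.09 -1.33] F [ 0.65  0.24 -0.11]
shift cm [-0.13 -3.23  0.16]
shift cm [-0.1  -8.59  0.16]
```

View pics/w2.png

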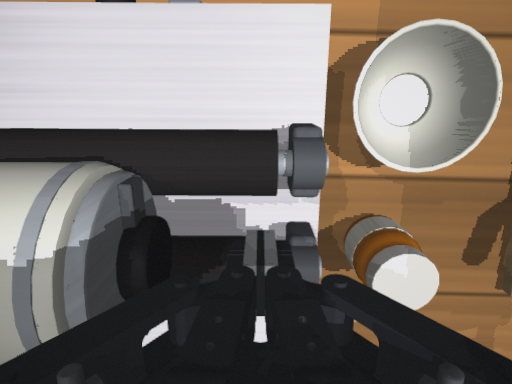

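The fingertips at (260,240) stand behind the knob at (145,260) and in line with it. Pushing slowly along −y.

>>> step_arm([
  [0,-0.1,-1.2,0.1,0],
  [0,-0.1,-2.2,0.1,0],
  [0,-0.1,-2.7,0.1,0],
  [0,-0.1,-3.1,0.1,0],
  [0,-0.1,-3.5,0.1,0],
  [0,-0.1,-3.9,0.1,0],
  [0,-0.1,-4.3,0.1,0],
  [0,-0.1,-4.7,0.1,0],
  [0,-0.1,-5.1,0.1,0],
  [0,-0.1,-5.5,0.1,0],
  [0,-0.1,-5.9,0.1,0],
  [0,-0.1,-6.3,0.1,0],
  [0,-0.1,-6.7,0.1,0],
  [0,-0.1,-7.1,0.1,0],
  [0,-0.1,-7.4,0.1,0],
  [0,-0.1,-7.7,0.1,0],
  [0,-0.1,-8.0,0.1,0],
  [0,-0.1,-8.0,0.1,0],
])

```text
time: 5.2
tool_pos: [0.5398, 0.0937, 0.1469]
tcp_rot: [-0.032, 3.139, 0.007]
wrist_force: [-0.3, 8.2, 3.3]
width: -0.001
grip_force: 0.2
```

```bash
python3 - <<'E'
from h import *
togo([[.5385,.0875,.145]])
for n in ("top",):
    C=cam(n); im,d=C[0],C[1]
    vv,uu=np.mgrid[0:384,0:512]; P=bydepth(np.c_[uu.ravel(),vv.ravel()],C).reshape(384,512,3)
    j=(im.min(2)>110)&(P[...,0]>.51)&(P[...,0]<.56)&(P[...,1]>-.07)&(P[...,1]<.1)&(P[...,2]>.17)&(P[...,2]<.21)
    print("jar",np.percentile(P[j],[1,50,99],axis=0).round(4).tolist() if j.sum() else 0,j.sum())
E
```

```text
t 5.2 tcp [0.5398 0.0937 0.1469] toolx az -178.84 tilt 0.29 q [ 0.12  0.09  1.97  0.    1.08 -1.47] F [-0.29  8.24  3.26]
shift cm [ 0.14 -0.62  0.18]
jar [[0.5102, -0.0538, 0.1847], [0.5335, -0.0149, 0.1969], [0.5584, 0.0264, 0.2026]] 473
```

Pushing force is about 8 N, with roughly 4–6 mm left. I'll creep on until the force rises at the stop.

>>> step_arm([
  [0,0.1,-0.2,0,0],
  [0,0.1,-0.4,0,0],
  [0,0.1,-0.5,0,0],
  [0,0.1,-0.5,0,0],
])

```text
time: 5.65
tool_pos: [0.5394, 0.0901, 0.1473]
tcp_rot: [-0.032, 3.138, 0.01]
wrist_force: [-0.3, 11.8, 3.2]
width: 0.001
grip_force: 2.9
```

>>> step_arm([
  [0,0,-0.1,0,0],
  [0,0,-0.2,0,0],
  [0,0,-0.2,0,0],
])

```text
time: 5.95
tool_pos: [0.5394, 0.09, 0.1475]
tcp_rot: [-0.031, 3.137, 0.015]
wrist_force: [-0.6, 19.8, 3.5]
width: 0.003
grip_force: 4.4
```

TCP stopped at y = 0.090 while the force rose from 8 to 20 N, so the jar is against the stop. I'll retreat, rise and check.

>>> step_arm([
  [0,0,0,0,0],
  [0,0,1,0,0],
  [0,0,3,0,0],
  [0,0,5,0,0],
  [0,0,6,-3,0],
  [0,0,6,-8,0],
  [0,0,6,-13,0],
  [0,0,6,-18,0],
  [0,0,6,-20,0],
  [0,1,1,-20,0],
  [0,2,-4,-20,0],
  [0,4,-9,-20,0],
  [0,6,-14,-20,0],
  [0,8,-18,-20,0],
  [0,8,-18,-20,0],
  [0,8,-18,-20,0],
  [0,8,-18,-20,0],
])

```text
time: 7.65
tool_pos: [0.4621, -0.0962, 0.3455]
tcp_rot: [-0.034, 3.141, 0.001]
wrist_force: [0.8, 0.9, -0.8]
width: -0.002
grip_force: 0.0
```

```bash
python3 - <<'E'
from h import *
togo([[.506,-.1625,.23]])
C=cam("wrist"); im,d=C[0],C[1]; np.savez("w3.npz",*C); cv2.imwrite("pics/w3.png",im[...,::-1])
vv,uu=np.mgrid[0:384,0:512]; P=bydepth(np.c_[uu.ravel(),vv.ravel()],C).reshape(384,512,3)
gray=cv2.cvtColor(im,cv2.COLOR_RGB2GRAY)
roof=((abs(P[...,2]-.192)<.006)&(gray>75)&(P[...,1]<-.05)).astype(np.uint8)
cs,h=cv2.findContours(roof,cv2.RETR_CCOMP,cv2.CHAIN_APPROX_NONE)
for c,hh in zip(cs,h[0]):
    if cv2.contourArea(c)<800: continue
    r=cv2.minAreaRect((onplane(c[:,0],.192,C)[:,:2]*1000).astype(np.float32)); print("hole" if hh[3]>=0 else "outer",[np.round(t,1) for t in r],cv2.boundingRect(c))
j=(P[...,2]>.165)&(P[...,2]<.21)&(P[...,1]>-.056)&(P[...,1]<.15)&(d>.25); print("jar",np.percentile(P[j],[1,50,99],axis=0).round(4).tolist())
hole=(P[...,0]>.47)&(P[...,0]<.545)&(P[...,1]>-.2)&(P[...,1]<-.125)&(gray<70)&(P[...,2]>.165)&(P[...,2]<.188)
print("pad pts",np.percentile(P[hole],[3,50,97],axis=0).round(4).tolist(),hole.sum())
E
```

```text
t 7.65 tcp [ 0.4621 -0.0962  0.3455] toolx az -178.78 tilt 0.04 q [-0.26 -0.18  1.86  0.    1.46 -1.85] F [ 0.76  0.86 -0.79]
shift cm [-4.24 -6.73 11.55]
outer [array([ 509.9, -164.9]), array([192.7, 173.3]), np.float64(1.3)] (90, 121, 190, 183)
jar [[0.4973, -0.0548, 0.1663], [0.5256, 0.0001, 0.1936], [0.5715, 0.0578, 0.1999]]
pad pts [[0.4866, -0.1828, 0.1668], [0.5036, -0.1626, 0.1804], [0.5414, -0.1426, 0.1823]] 1512
```

View pics/w3.png

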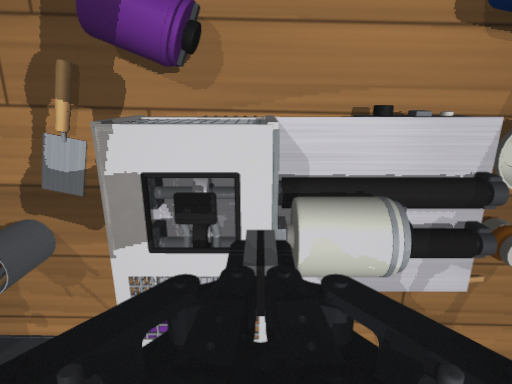

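The jar now spans to y ≈ −0.056, touching the stop. The window is at (143–242, 172–253) and the pad at (195,208), centred in it. I'll move above the window and check before entering.

>>> step_arm([
  [0,-2,-3.4,0,0],
  [0,-4.2,-6.7,0,0],
  [0,-4.2,-6.7,0,0],
  [0,-4.2,-6.7,4,0],
  [0,-4.2,-6.7,8,0],
  [0,-4.2,-6.7,11,0],
  [0,-4.2,-6.7,13,0],
  [0,-4.2,-6.7,13,0],
  [0,-4.2,-6.7,13,0],
])

```text
time: 8.6
tool_pos: [0.5057, -0.1612, 0.2154]
tcp_rot: [0.037, -3.141, -0.001]
wrist_force: [-0.0, -0.0, 0.7]
width: 0.002
grip_force: 0.0
```

```bash
python3 - <<'E'
from h import *
togo([[.505,-.162,.157]])
C=cam("wrist"); im,d=C[0],C[1]; cv2.imwrite("pics/w4.png",im[...,::-1])
C2=cam("scene"); cv2.imwrite("pics/s4.png",cv2.resize(C2[0][130:260,130:330,::-1],None,fx=3.8,fy=3.8))
E
```

```text
t 8.6 tcp [ 0.5057 -0.1612  0.2154] toolx az -178.64 tilt 0.05 q [-0.36  0.    1.93  0.    1.21 -1.95] F [-0.05 -0.04  0.7 ]
shift cm [ 0.07 -0.08  5.84]
```

View pics/w4.png

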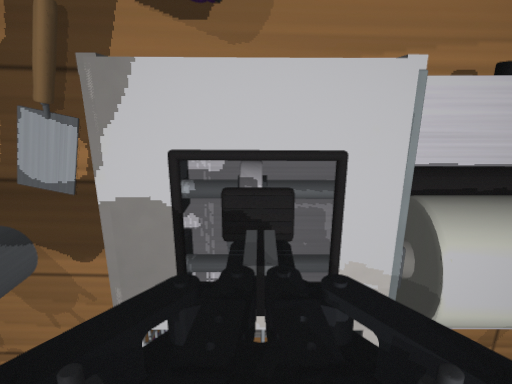

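View pics/s4.png

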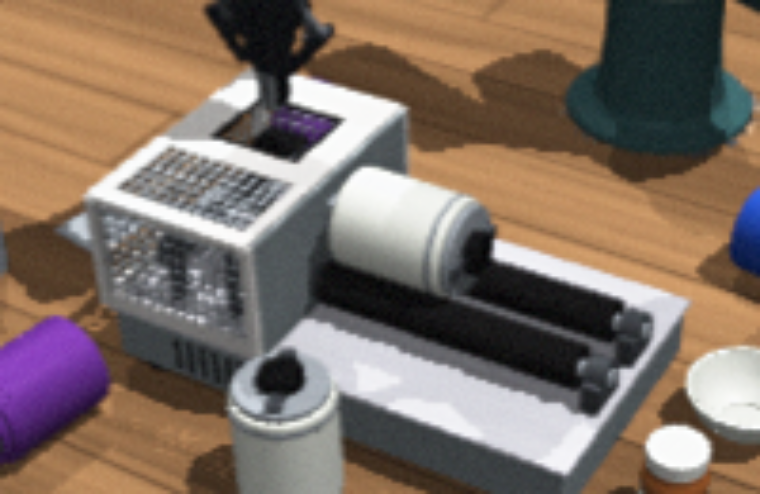

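The fingertips at column 260 are centred over the window (172–346) and the pad (258,213). The scene crop shows the tip above the window and the jar against the wall. Pressing down.

>>> step_arm([
  [0,0,-0.1,1.2,0],
  [0,0,-0.1,2.2,0],
  [0,0,-0.1,2.9,0],
  [0,0,-0.1,3.5,0],
  [0,0,-0.1,4.1,0],
  [0,0,-0.1,4.6,0],
  [0,0,-0.1,5.0,0],
  [0,0,-0.1,5.4,0],
  [0,0,-0.1,5.6,0],
  [0,0,-0.1,5.6,0],
])

```text
time: 9.7
tool_pos: [0.5043, -0.1635, 0.1589]
tcp_rot: [0.034, -3.139, -0.001]
wrist_force: [-3.7, -0.2, 3.1]
width: 0.0
grip_force: 1.9
```

>>> step_arm([
  [0,0,0,0.15,0],
  [0,0,0,0.3,0],
  [0,0,0,0.3,0],
])

```text
time: 10.0
tool_pos: [0.5046, -0.1636, 0.1586]
tcp_rot: [0.035, -3.14, -0.0]
wrist_force: [-11.4, 2.6, 16.9]
width: 0.001
grip_force: 9.5
```

>>> step_arm([
  [0,0,0,0.1,0],
  [0,0,0,0.2,0],
  [0,0,0,0.2,0],
  [0,0,0,0.2,0],
])

```text
time: 10.4
tool_pos: [0.5047, -0.1636, 0.1584]
tcp_rot: [0.035, -3.14, 0.0]
wrist_force: [-15.6, 3.6, 26.0]
width: 0.001
grip_force: 14.4
```

The lever is on its stop: 26 N with no further travel. I'll withdraw straight up and verify.

>>> step_arm([
  [0,0,0,-0.5,0],
  [0,0,0,-1.5,0],
  [0,0,0,-3,0],
  [0,0,0,-5,0],
  [0,0,0,-8,0],
  [0,0,0,-12,0],
  [0,0,0,-16,0],
  [0,4,0,-18,0],
  [0,4,0,-18,0],
  [0,4,0,-18,0],
])

```text
time: 11.4
tool_pos: [0.4659, -0.1646, 0.3358]
tcp_rot: [-0.033, 3.138, -0.002]
wrist_force: [0.7, 0.3, -0.2]
width: -0.0
grip_force: 0.0
```

```bash
python3 - <<'E'
from h import *
togo([[.505,-.162,.157]])
C=cam("wrist"); im,d=C[0],C[1]; cv2.imwrite("pics/w5.png",im[...,::-1])
vv,uu=np.mgrid[0:384,0:512]; P=bydepth(np.c_[uu.ravel(),vv.ravel()],C).reshape(384,512,3)
gray=cv2.cvtColor(im,cv2.COLOR_RGB2GRAY)
h=(abs(P[...,0]-.503)<.013)&(abs(P[...,1]+.163)<.017)
print("pad pts",np.percentile(P[h],[3,50,97],axis=0).round(4).tolist(),h.sum())
for x in(.492,.503,.514):
    k=h&(abs(P[...,0]-x)<.003); print(x,np.median(P[k][:,2]).round(4))
j=(P[...,2]>.165)&(P[...,2]<.21)&(P[...,1]>-.06)&(P[...,1]<.15)&(d>.25); print("jar",np.percentile(P[j],[1,50,99],axis=0).round(4).tolist())
E
```

```text
t 11.4 tcp [ 0.4659 -0.1646  0.3358] toolx az -178.78 tilt 0.21 q [-0.39 -0.13  1.84  0.    1.44 -1.98] F [ 0.74  0.34 -0.15]
shift cm [-3.85  0.2  17.89]
pad pts [[0.4904, -0.1789, 0.071], [0.5018, -0.1629, 0.1559], [0.5147, -0.147, 0.16]] 944
0.492 0.1535
0.503 0.1561
0.514 0.1591
jar [[0.4974, -0.058, 0.1661], [0.5267, -0.0062, 0.1928], [0.5742, 0.056, 0.1999]]
```

View pics/w5.png

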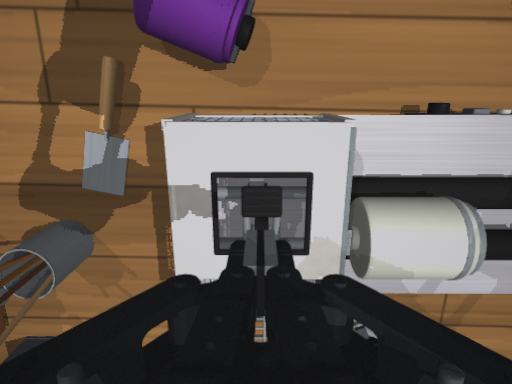

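The pad at (262,200) is now at z ≈ 0.156 with a slope of about 0.25 rad, so the lever is fully down. The jar at (410,238) is still against the stop and nothing else has moved. Handing in.

```bash
python3 -c "
from workcell import bot
print(bot.finish_job())"
```

```text
the job is handed in; nothing more can be done
None
```

I pushed the jar home against the end stop, pressed the drive lever fully down through the window with no sign of touching the guard, and handed the job in; the hand-in returned no verdict.

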